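# Load the lens barrel and hold the reflector flap at the pointer

### The arm

A 6-joint arm with a two-finger parallel gripper is mounted at the origin on a cart in front of the work surface, level with it; the furniture and walls round the work are solid. World frame = base frame: x ahead of the robot, y to its left, z up, the work surface at z = 0. Lengths are in m, angles in rad, forces in N, time in s.
With the tool pointing down it reaches from about 0.3 to 0.775 m from the base axis. Payload 14.6 kg.
Tool frame: the origin (TCP) lies on the centre line of the jaws, within the pads' length; the fingertips stand 8 mm ahead of it and the grasp point (between the pads) lies 11 mm behind it (tip_extent is the distance from the TCP to the fingertips, in m); z points along the fingers, y is the line along which they close (so a half turn about z gives the same grasp; the last joint's range is limited). The gripper opens to 94 mm and grips with 3 to 60 N. Pads are 16 mm wide; open, the fingers measure 119 mm over their backs; the gripper's body (75 mm by 177 mm) begins 78 mm behind the grasp point.
Start: joints at [1.258, 0.3, 1.521, -0, 1.321, -0.067], TCP at [0.134, 0.533, 0.213] pointing down, gripper open.
Joint ranges: [-3.03, 3.03], [-0.79, 2.21], [0.23, 2.52], [-1.04, 4.18], [0, 3.07], [-2.55, 2.55]. Speed limits (rad/s): [2.22, 2.22, 2.57, 3.14, 3.14, 3.14].

### API

Orientations are given as a 3x3 rotation matrix whose columns are the frame's x, y, z axes.
In Python, from cell import state, read_camera, finish_job, cut_out, mark_of, tip_extent gives the robot as it stands. The module is installed in compiled form; this text tells all that it offers.
- The arm moves only by the shell command python3 -m jog 'ROWS' [FORCE]. ROWS is JSON, a list of rows, each an object of numbers: "wx", "wy", "wz": the turn, a rotation vector about the tool's x, y, z in degrees; "x", "y", "z": the shift along the tool's x, y, z in m; "fingers": the closure, from 0 (fully open) to 1 (shut). In form: [{"wx": .., "wy": .., "wz": .., "x": .., "y": .., "z": .., "fingers": ..}, ...]. A call has 1 to 10 rows; each row is the pose to reach, as a shift and turn from the pose commanded when the call began, along the tool's axes at that moment; what a row does not reach only later rows make up. A row lasts 1/10 s, in which the tool goes at most 50 mm and 8.59 degrees, less where a joint would pass 70% of its speed; a pose out of reach is approached as far as the arm can. A call with a gripper value outside its range is refused whole. The fingers move at their own pace and stop on an object; FORCE is the grip in N (left out, the last holds). Time passes only in rows, so rows that repeat a pose let the fingers close. It gives the time, the measured TCP pose, the force, the opening and the grip force at its end, in the units of the state.
- state(): the state, without advancing time (a new reading comes with each control period).
- read_camera(name): name is "side" or "top"; returns a dict with "color" (480x640x3 uint8, blue, green, red), "K" (3x3 intrinsics, pixels), "position" and "rotation" of the camera in the world. Camera axes: x right, y down, z forward; pixel columns grow to the right and rows downward; lengths in m; the calibration is good to about 2 mm. A picture is of the moment at which its call begins. There is no depth.
- finish_job(): hands the job in; it is judged then, once.
Trained networks look in a picture, given as the dict that the camera call returned (one of the last four; its "shot" number tells which), for a name from the list of things; names that differ only in an ending like _2 or _b are one class to them, and where a whole thing is asked for, a point or a joint stands for the part that bears it (a point fixed in the world has none). Each returns a list of dicts, best first, with "confidence" (0 to 1); they miss things now and then, are a little off and sometimes report something else, mostly with a low value. They report only what shows in the picture. A call takes as long as a camera call.
- cut_out(picture, query): "mask" (480x640 bool, what is visible of it) and "bbox" ([left, top, right, bottom] in pixels, round what is visible of it).
- mark_of(picture, query): "position" ([column, row] in pixels: a listed point, or the origin of a listed thing).
The state is a dict: "t": time; "q": joint angles; "joint_velocities": joint speeds; "joint_torque": joint torques, N m; "tcp_pos": TCP position; "ee_rot": TCP orientation; "wrist_force": force on the tool from outside, world axes, zero at the start; "torque": the same for the moment, N m; "finger_gap": opening from 0.0 (shut) to 1.0 (fully open); "gripper_force": force on a finger pad.
Only numpy, scipy, OpenCV 4.12 (cv2) and the standard library are available. Lean on these libraries where they do the work, as an engineer would, in place of code of your own. Each camera call takes 0.05 s, during which the arm holds its last target. There are 200 camera calls.

### The job

Stand the blue lens barrel upright, fully down in the brass nest of the inspection fixture and let go of it. Then lift the white reflector flap by its bar until it lies at the same angle as the red pointer arm, and finish with the gripper holding it still there for the inspection picture: if you let go it falls shut. Leave the pointer where it is set, and do not disturb the bottle, the loupe or the battery.

Things in the scene. Friction and masses are not known exactly. Their poses are not given: they have to be found in the camera images.
- fixture: Fixed grey fixture, z up; origin on the work surface below the middle of the hinge. Base plate x -100 to +115, 215 mm wide, 12 mm thick. Its x axis runs from the flap's bar (-x) over the hinge to the nest (+x). Hinge axis along y, 55 mm up. A thin steel arc with 5 degree ticks, radius 92 mm about the hinge, stands at y +79 (top 147 mm high, x -95 to 0); 62 mm high posts at x 0, y -64, +64, +97.
- nest (a point): Centre of the floor of the nest's round bore, 20 mm above the work surface, at fixture x +70, y 0. The nest is a brass cup of 52 mm outer diameter, bore 32 mm in diameter and 22 mm deep, its rim 42 mm above the work surface.
- barrel: Loose lens barrel: upright blue cylinder 28 mm in diameter, 75 mm high, with two thin brass bands, 0.12 kg. Origin at the centre of its underside, z along it. It starts upright on the work surface. The foot has a 1.5 x 3 mm chamfer.
- flap_angle (a joint): Angle (rad) of the reflector flap about its hinge: 0 = lying level (starts so), grows as the bar end is lifted, at most 1.5. The hinge is almost free of friction: about 0.5 kg of flap falls shut when let go. Black panel 82 x 112 x 5 mm with a white face, hinged at its nest side.
- flap_bar (a point): Middle of the flap's round steel bar, where to grip it: 12 mm thick, 112 mm long, parallel to the hinge, 130 mm from it, 55 mm above the work surface when down. Its two arms are 76 mm apart inside; a 35 mm open gap parts bar and panel. Being round it can turn between the fingers while the gripper stays upright. Axes as the fixture's when down, turning with the flap.
- flap: The reflector flap with its bar. Origin on the hinge axis, in the middle of the flap; axes as the fixture's when down, turning with the flap; the bar lies at -x.
- hinge (a point): Middle of the flap's hinge axis, 55 mm above the work surface, axes as the fixture's.
- pointer (a joint): Angle (rad) at which the red pointer arm is set, about the same hinge axis and counted as the flap's angle: 0 level, growing upward. Stiff; starts between 0.55 and 1.1; not to be moved.
- pointer_ball (a point): Centre of the red 16 mm ball at the end of the red pointer arm, 130 mm from the hinge axis, at fixture y +88 mm (beyond the bar's end). When the flap is at the pointer's angle, the bar is in line with this ball. Axes as the pointer's, -x pointing from hinge to ball.
- threadlock_bottle: Bystander: small red bottle with a blue and yellow nozzle, 27 mm in diameter, 104 mm high, standing. Origin at the centre of its underside.
- loupe: Bystander: black eye loupe, 39 mm in diameter, 30 mm high. Origin at the centre of its underside.
- battery: Bystander: flat black battery, 53 x 38 x 16 mm. Origin at the centre of its underside.

How it is judged:
By the outcome, as a careful person would: the job done as asked, in the order asked, and still so for the second after the job is handed in, while the arm keeps its last pose, push and grip.
It also fails if it takes over 64 s, if anything falls off the work surface, if the arm or the gripper's body presses on something with over 40 N, if the wrist force passes 120 N, or if a joint passes its speed limit or range.

## Working session

There is one attempt and no reset: what is moved stays moved. The work goes in short steps, Python scripts to look and compute and a shell command to move; the robot and the scene stay as the last step left them, time stands still between calls to the robot, and variables do not carry over. Pictures are saved under pics/ and viewed, at most 10 in all, crops included, and the job is handed in when it is done.

```bash
mkdir -p pics; cat > h.py <<'E'
import numpy as np, cv2
from cell import state, read_camera, finish_job, cut_out, mark_of, tip_extent
def ray(p,uv):
    d=np.linalg.inv(p["K"])@np.array([uv[0],uv[1],1.]); return p["position"], p["rotation"]@(d/np.linalg.norm(d))
def at_z(p,uv,z):
    o,d=ray(p,uv); o=np.array(o); return o+d*(z-o[2])/d[2]
def tri(rays):
    A=0;b=0
    for o,d in rays:
        M=np.eye(3)-np.outer(d,d);A=A+M;b=b+M@np.array(o)
    x=np.linalg.solve(A,b)
    return x,[float(np.linalg.norm(np.cross(x-o,d))) for o,d in rays]
def proj(p,X):
    c=np.array(p["rotation"]).T@(np.array(X)-p["position"]);u=np.array(p["K"])@c;return u[:2]/u[2]
E
python3 - <<'E'
from h import *
np.set_printoptions(precision=4,suppress=True)
s=state();print(s['t'],s['tcp_pos'],s['ee_rot'],s['finger_gap'],tip_extent)
P={n:read_camera(n) for n in("side","top")}
for n,p in P.items():
    cv2.imwrite(f"pics/{n}0.png",p["color"]);print(n,np.array(p["position"]),np.array(p["K"])[0])
for q in["nest","barrel","flap_bar","hinge","pointer_ball","flap","fixture","threadlock_bottle","loupe","battery"]:
    r={}
    for n,p in P.items():
        m=mark_of(p,q)
        print(q,n,[(np.round(x["position"],1).tolist(),round(x["confidence"],2)) for x in m[:2]])
        if m:r[n]=m[0]["position"]
    if len(r)==2: x,e=tri([ray(P[n],r[n]) for n in r]);print("   ",x,np.round(e,4))
E
```

```text
0.0 [0.1338 0.5332 0.2129] [[-0.9699  0.2434 -0.0004]
 [ 0.2434  0.9699 -0.0012]
 [ 0.0001 -0.0012 -1.    ]] 1.0011961619759064 0.008
side [ 0.4942 -1.0034  0.6508] [482.4541   0.     321.1955]
top [0.4221 0.0072 1.2992] [485.8257   0.     325.3319]
nest side [([377.4, 273.2], 0.58)]
nest top [([354.3, 193.8], 0.63)]
    [ 0.6815 -0.0888  0.0143] [0.0032 0.0032]
barrel side [([277.3, 357.3], 0.57)]
barrel top [([442.7, 280.8], 0.74)]
    [ 0.4476 -0.3218 -0.008 ] [0.0007 0.0007]
flap_bar side []
flap_bar top [([340.5, 267.9], 0.63)]
hinge side [([353.3, 258.9], 0.91)]
hinge top [([349.6, 217.8], 0.64)]
    [ 0.6193 -0.0728  0.0453] [0.0041 0.0041]
pointer_ball side [([307.6, 199.9], 0.74)]
pointer_ball top [([305.2, 248.8], 0.53)]
    [0.5261 0.0416 0.1457] [0.0011 0.0011]
flap side [([349.8, 256.6], 0.87)]
flap top [([349.7, 214.9], 0.87)]
    [ 0.6183 -0.0725  0.0528] [0.0032 0.0032]
fixture side [([347.5, 273.8], 0.56)]
fixture top [([348.8, 221.9], 0.9)]
    [ 0.6104 -0.0728  0.0048] [0.0002 0.0002]
threadlock_bottle side [([285.8, 201.6], 0.57)]
threadlock_bottle top [([191.2, 278.4], 0.42)]
    [ 0.4672  0.3527 -0.0077] [0.001 0.001]
loupe side [([356.8, 347.3], 0.81), ([339.6, 203.9], 0.36)]
loupe top [([437.6, 223.0], 0.45)]
    [ 0.6023 -0.3135 -0.0011] [0.0007 0.0007]
battery side [([340.3, 206.7], 0.59)]
battery top [([215.3, 215.1], 0.72)]
    [0.6331 0.2865 0.0011] [0.0036 0.0036]
```

View pics/side0.png

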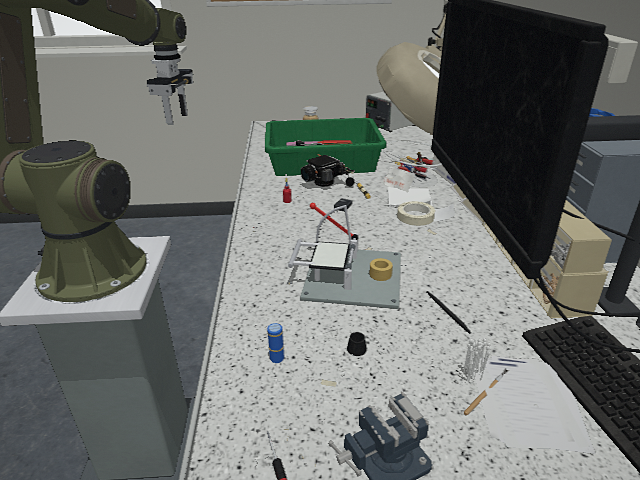

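View pics/top0.png

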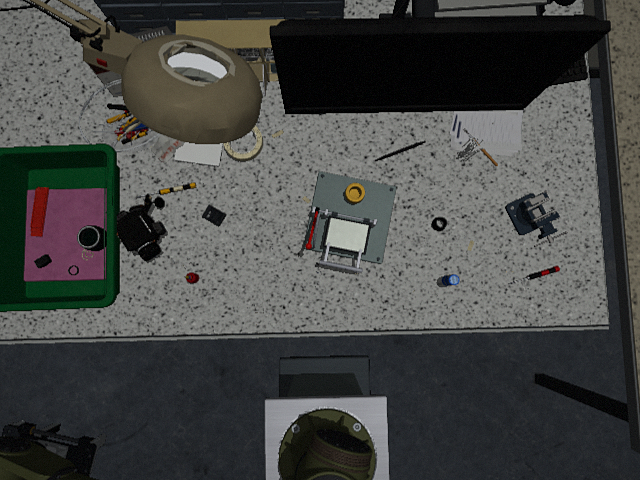

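```bash
cat >> h.py <<'E'
from scipy.optimize import least_squares
def cyl(c,r,z0,z1):
    a=np.linspace(0,2*np.pi,60,endpoint=False)
    return np.array([[c[0]+r*np.cos(t),c[1]+r*np.sin(t),z] for z in(z0,z1) for t in a])
def hullc(p,pts):
    u=np.array([proj(p,X) for X in pts],np.float32);h=cv2.convexHull(u);m=cv2.moments(h);return np.array([m['m10']/m['m00'],m['m01']/m['m00']]),m['m00']
def maskc(m):
    c=max(cv2.findContours(m.astype(np.uint8),0,1)[0],key=cv2.contourArea);h=cv2.convexHull(c);k=np.zeros(m.shape,np.uint8);cv2.fillConvexPoly(k,h,1);ys,xs=np.nonzero(k);return np.array([xs.mean(),ys.mean()]),len(xs)
def fx(f,X): # fixture coords->world, f=(x,y,yaw)
    c,s=np.cos(f[2]),np.sin(f[2]);return np.array([f[0]+c*X[0]-s*X[1],f[1]+s*X[0]+c*X[1],X[2]])
E
python3 - <<'E'
from h import *
np.set_printoptions(precision=4,suppress=True)
P={n:read_camera(n) for n in("side","top")}
def fitc(obs,r,z0,z1,g):
    f=lambda c:np.concatenate([hullc(P[n],cyl(c,r,z0,z1))[0]-o for n,o in obs.items()])
    s=least_squares(f,g);return s.x,s.fun
ob={}
for n,p in P.items():
    m=cut_out(p,"barrel")[0];ob[n],A=maskc(m["mask"]);print(n,ob[n],A,hullc(p,cyl([.4476,-.3218],.014,0,.075)))
print("barrel",fitc(ob,.014,0,.075,[.4476,-.3218]))
for n in ob: print(n,fitc({n:ob[n]},.014,0,.075,[.4476,-.3218])[0])
nb={}
for n,p in P.items():
    h=cv2.cvtColor(p["color"],cv2.COLOR_BGR2HSV);m=cv2.inRange(h,(14,90,60),(32,255,255))
    u=proj(p,[.6815,-.0888,.03]).astype(int);k=np.zeros_like(m);cv2.circle(k,u.tolist(),22,255,-1)
    nb[n],A=maskc(m&k);print(n,nb[n],A,hullc(p,cyl([.6815,-.0888],.026,.012,.042)))
print("nest",fitc(nb,.026,.012,.042,[.68,-.088]))
for n in nb: print(n,fitc({n:nb[n]},.026,.012,.042,[.68,-.088])[0])
M=[];b=[]
for n,p in P.items():
    for q,X in(("hinge",(0,0,.055)),("flap",(0,0,.055)),("flap_bar",(-.13,0,.055)),("fixture",(0,0,0))):
        r=mark_of(p,q)
        if r:M.append((n,X,np.array(r[0]["position"]),q))
f=lambda v:np.concatenate([proj(P[n],fx(v,X))-u for n,X,u,q in M]+[2*(hullc(P[n],cyl(fx(v,(.07,0,0)),.026,.012,.042))[0]-nb[n]) for n in nb]+[
 (proj(P[n],fx(v[:3],(-.13*np.cos(v[3]),.088,.055+.13*np.sin(v[3]))))-u) for n,u in bl.items()])
bl={}
for n,p in P.items():
    r=mark_of(p,"pointer_ball");bl[n]=np.array(r[0]["position"]) 
s=least_squares(f,[.61,-.073,-.2,.8],loss="soft_l1");print("fixture",s.x,np.degrees(s.x[2:]));print(s.fun.reshape(-1,2) if 0 else f(s.x).reshape(-1,2),[m[0]+m[3] for m in M])
v=s.x;np.save("fix.npy",v)
for n,p in P.items():
    I=p["color"].copy();K=4;u0=(proj(p,fx(v,(0,0,.05)))-[75,65]).astype(int)
    I=cv2.resize(I[u0[1]:u0[1]+130,u0[0]:u0[0]+150],None,fx=K,fy=K,interpolation=cv2.INTER_CUBIC)
    W=lambda X:tuple(((proj(p,fx(v,X))-u0+.5)*K).astype(int).tolist())
    L=lambda a,b,c:cv2.line(I,W(a),W(b),c,1)
    C=[(-.1,-.1075,.012),(.115,-.1075,.012),(.115,.1075,.012),(-.1,.1075,.012)]
    for i in range(4):L(C[i],C[(i+1)%4],(255,0,255))
    L((-.13,-.056,.055),(-.13,.056,.055),(0,255,0));L((0,-.056,.055),(0,.056,.055),(0,255,0))
    L((0,.088,.055),(-.13*np.cos(v[3]),.088,.055+.13*np.sin(v[3])),(255,255,0))
    cv2.imwrite(f"pics/ov_{n}.png",I)
E
```

```text
Traceback (most recent call last):
IndexError: list index out of range
```

```bash
cat > fit.py <<'E'
from h import *
np.set_printoptions(precision=4,suppress=True)
P={n:read_camera(n) for n in("side","top")}
def fitc(obs,r,z0,z1,g):
    f=lambda c:np.concatenate([hullc(P[n],cyl(c,r,z0,z1))[0]-o for n,o in obs.items()])
    s=least_squares(f,g);return s.x,s.fun
def colour(p,X,lo,hi,R):
    h=cv2.cvtColor(p["color"],cv2.COLOR_BGR2HSV);m=cv2.inRange(h,lo,hi)
    u=proj(p,X).astype(int);k=np.zeros_like(m);cv2.circle(k,u.tolist(),R,255,-1);m=cv2.morphologyEx(m&k,cv2.MORPH_CLOSE,np.ones((5,5)));return maskc(m)
ob={}
for n,p in P.items():
    ob[n],A=colour(p,[.4476,-.3218,.037],(100,90,40),(130,255,255),28);print(n,ob[n],A,hullc(p,cyl([.4476,-.3218],.014,0,.075)))
print("barrel",fitc(ob,.014,0,.075,[.4476,-.3218]))
for n in ob: print(n,fitc({n:ob[n]},.014,0,.075,[.4476,-.3218])[0])
nb={}
for n,p in P.items():
    nb[n],A=colour(p,[.6815,-.0888,.03],(14,90,60),(32,255,255),22);print(n,nb[n],A,hullc(p,cyl([.6815,-.0888],.026,.012,.042)))
print("nest",fitc(nb,.026,.012,.042,[.68,-.088]))
for n in nb: print(n,fitc({n:nb[n]},.026,.012,.042,[.68,-.088])[0])
M=[];bl={}
for n,p in P.items():
    for q,X in(("hinge",(0,0,.055)),("flap",(0,0,.055)),("flap_bar",(-.13,0,.055)),("fixture",(0,0,0))):
        r=mark_of(p,q)
        if r:M.append((n,X,np.array(r[0]["position"]),q))
    r=mark_of(p,"pointer_ball")
    if r:bl[n]=np.array(r[0]["position"])
    print(n,"ball",bl.get(n),)
f=lambda v:np.concatenate([proj(P[n],fx(v,X))-u for n,X,u,q in M]+[2*(hullc(P[n],cyl(fx(v,(.07,0,0)),.026,.012,.042))[0]-nb[n]) for n in nb]+[
 (proj(P[n],fx(v[:3],(-.13*np.cos(v[3]),.088,.055+.13*np.sin(v[3]))))-u) for n,u in bl.items()])
s=least_squares(f,[.61,-.073,-.2,.8],loss="soft_l1");print("fixture",s.x,np.degrees(s.x[2:]));print(f(s.x).reshape(-1,2),[m[0]+m[3] for m in M])
v=s.x;np.save("fix.npy",v);T=[]
for n,p in P.items():
    I=p["color"].copy();K=4;u0=(proj(p,fx(v,(0,0,.05)))-[50,75]).astype(int);u0=(proj(p,fx(v,(0,0,.05)))-[60,75]).astype(int)
    I=cv2.resize(I[u0[1]:u0[1]+130,u0[0]:u0[0]+100],None,fx=K,fy=K,interpolation=cv2.INTER_CUBIC)
    W=lambda X:tuple(((proj(p,fx(v,X))-u0+.5)*K).astype(int).tolist())
    L=lambda a,b,c:cv2.line(I,W(a),W(b),c,1)
    C=[(-.1,-.1075,.012),(.115,-.1075,.012),(.115,.1075,.012),(-.1,.1075,.012)]
    for i in range(4):L(C[i],C[(i+1)%4],(255,0,255))
    L((-.13,-.056,.055),(-.13,.056,.055),(0,255,0));L((0,-.056,.055),(0,.056,.055),(0,255,0))
    L((0,.088,.055),(-.13*np.cos(v[3]),.088,.055+.13*np.sin(v[3])),(255,255,0))
    T.append(I)
cv2.imwrite("pics/ov.png",np.hstack(T))
E
python3 fit.py
```

```text
side [275.225  342.3269] 569 (array([275.4739, 338.9435]), 585.7813288089819)
top [450.3041 279.7251] 171 (array([447.3956, 280.0444]), 172.9678067304194)
barrel (array([ 0.4478, -0.3303]), array([ 0.3013, -0.243 ,  0.3528,  0.1575]))
side [ 0.4473 -0.3309]
top [ 0.4483 -0.3294]
side [380.4292 269.1618] 445 (array([379.0394, 268.5132]), 468.9199951742776)
top [354.8548 192.1258] 310 (array([354.6258, 193.9058]), 341.9886986077763)
nest (array([ 0.6852, -0.0903]), array([ 0.316 , -0.3639,  0.2855,  0.3951]))
side [ 0.6842 -0.0917]
top [ 0.6863 -0.0895]
side ball [308.6 202.2]
top ball [306.  246.5]
fixture [ 0.616  -0.0749 -0.2014  0.678 ] [-11.5374  38.8481]
[[-1.2913 -0.2116]
 [ 1.3087  0.6884]
 [ 0.8756  0.2996]
 [-0.2766 -0.6958]
 [ 2.2982 -0.5376]
 [ 3.3982  1.2624]
 [-1.5614  1.6311]
 [-1.6561 -2.873 ]
 [-0.1244 -1.3537]
 [-0.4264  1.2891]
 [ 3.221   2.8103]
 [ 3.471  -0.4128]] ['sidehinge', 'sideflap', 'sideflap_bar', 'sidefixture', 'tophinge', 'topflap', 'topflap_bar', 'topfixture']
```

View pics/ov.png

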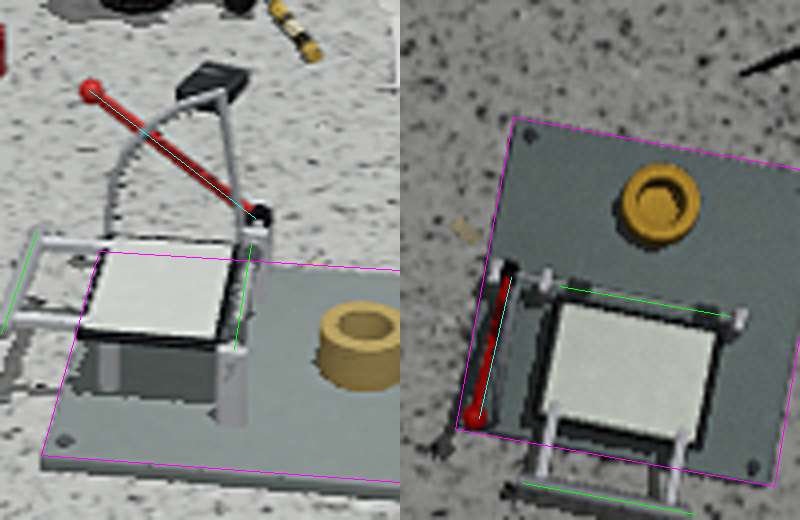

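The overlay fits the plate, hinge and bar to about 1 px. The top camera's ball mark is about 1 px off. Next I work out the approach to the barrel.

```bash
cat > go.py <<'E'
# usage: go.py x y z yaw_of_tool_y_deg : shift/turn in tool axes from the current pose, tool to point down
import sys; from h import *
from scipy.spatial.transform import Rotation as R
s=state();T=np.array(s['ee_rot']);p=np.array(s['tcp_pos']);a=list(map(float,sys.argv[1:]))
d=T.T@(np.array(a[:3])-p);t=np.radians(a[3]);y=np.array([np.cos(t),np.sin(t),0]);z=np.array([0,0,-1.]);G=np.c_[np.cross(y,z),y,z]
print("t",round(s['t'],2),"tcp",np.round(p,4),"shift",np.round(d,4),"turn",np.round(R.from_matrix(T.T@G).as_rotvec(degrees=True),2),"F",np.round(s['wrist_force'],1),"gap",round(s['finger_gap'],3),"grip",s['gripper_force'],"q",np.round(s['q'],2))
E
python3 go.py .42 .22 .2 78.5; python3 go.py .448 -.33 .15 78.5
```

```text
t 1.85 tcp [0.1338 0.5335 0.2134] shift [-0.3538 -0.2344  0.0134] turn [-0.    0.   -2.58] F [-0.2 -0.3 -0.3] gap 0.998 grip 0.0 q [ 1.26  0.3   1.52 -0.    1.32 -0.07]
t 1.85 tcp [0.1338 0.5335 0.2134] shift [-0.5148 -0.7611  0.0635] turn [-0.    0.   -2.58] F [-0.2 -0.3 -0.3] gap 0.998 grip 0.0 q [ 1.26  0.3   1.52 -0.    1.32 -0.07]
```

```bash
python3 -m jog '[{"x":-0.354,"y":-0.234,"z":0.005,"wz":-2.6,"fingers":0},{"x":-0.354,"y":-0.234,"z":0.005,"wz":-2.6,"fingers":0},{"x":-0.354,"y":-0.234,"z":0.005,"wz":-2.6,"fingers":0},{"x":-0.354,"y":-0.234,"z":0.005,"wz":-2.6,"fingers":0},{"x":-0.354,"y":-0.234,"z":0.005,"wz":-2.6,"fingers":0},{"x":-0.354,"y":-0.234,"z":0.005,"wz":-2.6,"fingers":0},{"x":-0.354,"y":-0.234,"z":0.005,"wz":-2.6,"fingers":0},{"x":-0.354,"y":-0.234,"z":0.005,"wz":-2.6,"fingers":0},{"x":-0.354,"y":-0.234,"z":0.005,"wz":-2.6,"fingers":0},{"x":-0.354,"y":-0.234,"z":0.005,"wz":-2.6,"fingers":0}]'; python3 go.py .448 -.33 .2 78.5
```

```text
t 1.85 tcp [0.1338 0.5335 0.2134] shift [-0.5148 -0.7611  0.0135] turn [-0.    0.   -2.58] F [-0.2 -0.3 -0.3] gap 0.998 grip 0.0 q [ 1.26  0.3   1.52 -0.    1.32 -0.07]$[0]: bad value
```

```bash
python3 -m jog '[{"wx":0,"wy":0,"wz":-2.6,"x":-0.354,"y":-0.234,"z":0.005,"fingers":0},{"wx":0,"wy":0,"wz":-2.6,"x":-0.354,"y":-0.234,"z":0.005,"fingers":0},{"wx":0,"wy":0,"wz":-2.6,"x":-0.354,"y":-0.234,"z":0.005,"fingers":0},{"wx":0,"wy":0,"wz":-2.6,"x":-0.354,"y":-0.234,"z":0.005,"fingers":0},{"wx":0,"wy":0,"wz":-2.6,"x":-0.354,"y":-0.234,"z":0.005,"fingers":0},{"wx":0,"wy":0,"wz":-2.6,"x":-0.354,"y":-0.234,"z":0.005,"fingers":0},{"wx":0,"wy":0,"wz":-2.6,"x":-0.354,"y":-0.234,"z":0.005,"fingers":0},{"wx":0,"wy":0,"wz":-2.6,"x":-0.354,"y":-0.234,"z":0.005,"fingers":0},{"wx":0,"wy":0,"wz":-2.6,"x":-0.354,"y":-0.234,"z":0.005,"fingers":0},{"wx":0,"wy":0,"wz":-2.6,"x":-0.354,"y":-0.234,"z":0.005,"fingers":0}]'; python3 go.py .448 -.33 .2 78.5
```

```text
t: 2.85
tcp_pos: [0.4218, 0.2182, 0.2083]
ee_rot: [[-0.979, 0.203, 0.0], [0.203, 0.979, -0.0], [-0.0, -0.0, -1.0]]
wrist_force: [0.1, 0.5, -0.1]
finger_gap: 0.999
gripper_force: 0.0
t 2.85 tcp [0.4218 0.2182 0.2083] shift [-0.1368 -0.5315  0.0085] turn [-0.01  0.01 -0.19] F [ 0.1  0.5 -0.1] gap 0.999 grip 0.0 q [ 0.4   0.14  1.73 -0.    1.27 -0.97]
```

```bash
python3 -m jog '[{"wx":0,"wy":0,"wz":0,"x":-0.137,"y":-0.532,"z":0.01,"fingers":0},{"wx":0,"wy":0,"wz":0,"x":-0.137,"y":-0.532,"z":0.01,"fingers":0},{"wx":0,"wy":0,"wz":0,"x":-0.137,"y":-0.532,"z":0.01,"fingers":0},{"wx":0,"wy":0,"wz":0,"x":-0.137,"y":-0.532,"z":0.01,"fingers":0},{"wx":0,"wy":0,"wz":0,"x":-0.137,"y":-0.532,"z":0.01,"fingers":0},{"wx":0,"wy":0,"wz":0,"x":-0.137,"y":-0.532,"z":0.01,"fingers":0},{"wx":0,"wy":0,"wz":0,"x":-0.137,"y":-0.532,"z":0.01,"fingers":0},{"wx":0,"wy":0,"wz":0,"x":-0.137,"y":-0.532,"z":0.02,"fingers":0},{"wx":0,"wy":0,"wz":0,"x":-0.137,"y":-0.532,"z":0.05,"fingers":0},{"wx":0,"wy":0,"wz":0,"x":-0.137,"y":-0.532,"z":0.08,"fingers":0}]'; python3 go.py .448 -.33 .044 78.5
```

```text
t: 3.85
tcp_pos: [0.4463, -0.2726, 0.162]
ee_rot: [[-0.98, 0.199, 0.003], [0.199, 0.98, -0.002], [-0.003, -0.001, -1.0]]
wrist_force: [1.0, 0.6, -0.1]
finger_gap: 0.997
gripper_force: 0.0
t 3.85 tcp [ 0.4463 -0.2726  0.162 ] shift [-0.0127 -0.0557  0.1181] turn [-0.08  0.18  0.02] F [ 1.   0.6 -0.1] gap 0.997 grip 0.0 q [-0.62  0.29  1.66  0.    1.19 -1.99]
```

```bash
python3 -m jog '[{"wx":0,"wy":0,"wz":0,"x":-0.012,"y":-0.055,"z":0.02,"fingers":0},{"wx":0,"wy":0,"wz":0,"x":-0.012,"y":-0.055,"z":0.02,"fingers":0},{"wx":0,"wy":0,"wz":0,"x":-0.012,"y":-0.055,"z":0.02,"fingers":0},{"wx":0,"wy":0,"wz":0,"x":-0.012,"y":-0.055,"z":0.02,"fingers":0},{"wx":0,"wy":0,"wz":0,"x":-0.012,"y":-0.055,"z":0.02,"fingers":0}]'; python3 go.py .448 -.33 .044 78.5
```

```text
t: 4.35
tcp_pos: [0.4471, -0.3256, 0.142]
ee_rot: [[-0.98, 0.197, 0.001], [0.197, 0.98, -0.001], [-0.001, -0.0, -1.0]]
wrist_force: [0.6, 0.2, 0.1]
finger_gap: 1.0
gripper_force: 0.0
t 4.35 tcp [ 0.4471 -0.3256  0.142 ] shift [-0.0017 -0.0041  0.098 ] turn [-0.03  0.07  0.11] F [0.6 0.2 0.1] gap 1.0 grip 0.0 q [-0.7   0.37  1.6   0.    1.17 -2.07]
```

```bash
python3 -m jog '[{"wx":0,"wy":0,"wz":0,"x":-0.001,"y":-0.004,"z":0.04,"fingers":0},{"wx":0,"wy":0,"wz":0,"x":-0.001,"y":-0.004,"z":0.08,"fingers":0},{"wx":0,"wy":0,"wz":0,"x":-0.001,"y":-0.004,"z":0.098,"fingers":0},{"wx":0,"wy":0,"wz":0,"x":-0.001,"y":-0.004,"z":0.098,"fingers":0},{"wx":0,"wy":0,"wz":0,"x":-0.001,"y":-0.004,"z":0.098,"fingers":0.5},{"wx":0,"wy":0,"wz":0,"x":-0.001,"y":-0.004,"z":0.098,"fingers":1},{"wx":0,"wy":0,"wz":0,"x":-0.001,"y":-0.004,"z":0.098,"fingers":1},{"wx":0,"wy":0,"wz":0,"x":-0.001,"y":-0.004,"z":0.098,"fingers":1},{"wx":0,"wy":0,"wz":0,"x":-0.001,"y":-0.004,"z":0.098,"fingers":1},{"wx":0,"wy":0,"wz":0,"x":-0.001,"y":-0.004,"z":0.098,"fingers":1}]' 25; python3 go.py .448 -.33 .2 78.5
```

```text
t: 5.35
tcp_pos: [0.4467, -0.3311, 0.0433]
ee_rot: [[-0.98, 0.199, 0.0], [0.199, 0.98, -0.0], [-0.0, -0.0, -1.0]]
wrist_force: [-1.0, -0.4, -1.1]
finger_gap: 0.524
gripper_force: 0.0
t 5.35 tcp [ 0.4467 -0.3311  0.0433] shift [-0.0011  0.0013 -0.1567] turn [-0.01  0.01  0.01] F [-1.  -0.4 -1.1] gap 0.524 grip 0.0 q [-0.7   0.51  1.66  0.    0.97 -2.07]
```

Fingers are slow, so I keep closing and then lift.

```bash
python3 -m jog '[{"wx":0,"wy":0,"wz":0,"x":0,"y":0,"z":0,"fingers":1},{"wx":0,"wy":0,"wz":0,"x":0,"y":0,"z":0,"fingers":1},{"wx":0,"wy":0,"wz":0,"x":0,"y":0,"z":0,"fingers":1},{"wx":0,"wy":0,"wz":0,"x":0,"y":0,"z":0,"fingers":1},{"wx":0,"wy":0,"wz":0,"x":0,"y":0,"z":0,"fingers":1},{"wx":0,"wy":0,"wz":0,"x":0,"y":0,"z":0,"fingers":1},{"wx":0,"wy":0,"wz":0,"x":0,"y":0,"z":0,"fingers":1},{"wx":0,"wy":0,"wz":0,"x":0,"y":0,"z":0,"fingers":1}]' 25; python3 go.py .685 -.0895 .16 78.5
```

```text
t: 6.15
tcp_pos: [0.4466, -0.3311, 0.0431]
ee_rot: [[-0.98, 0.199, -0.0], [0.199, 0.98, 0.0], [0.0, -0.0, -1.0]]
wrist_force: [-1.4, 0.0, -0.3]
finger_gap: 0.298
gripper_force: 25.0
t 6.15 tcp [ 0.4466 -0.3311  0.0431] shift [-0.1855  0.2842 -0.1169] turn [-0.   -0.    0.02] F [-1.4  0.  -0.3] gap 0.298 grip 24.99153922777623 q [-0.7   0.51  1.66 -0.    0.97 -2.07]
```

```bash
python3 - <<'E'
from h import *
P={n:read_camera(n) for n in("side","top")}
for a,b in (((552,264),(522,107)),((436,155),(286,112))): print(tri([ray(P["side"],a),ray(P["top"],b)]))
E
python3 -m jog '[{"wx":0,"wy":0,"wz":0,"x":0,"y":0,"z":-0.04,"fingers":1},{"wx":0,"wy":0,"wz":0,"x":0,"y":0,"z":-0.08,"fingers":1},{"wx":0,"wy":0,"wz":0,"x":-0.03,"y":0.05,"z":-0.117,"fingers":1},{"wx":0,"wy":0,"wz":0,"x":-0.058,"y":0.09,"z":-0.117,"fingers":1},{"wx":0,"wy":0,"wz":0,"x":-0.083,"y":0.13,"z":-0.117,"fingers":1},{"wx":0,"wy":0,"wz":0,"x":-0.108,"y":0.17,"z":-0.117,"fingers":1},{"wx":0,"wy":0,"wz":0,"x":-0.108,"y":0.17,"z":-0.117,"fingers":1},{"wx":0,"wy":0,"wz":0,"x":-0.108,"y":0.17,"z":-0.117,"fingers":1}]'; python3 go.py .685 -.0895 .16 78.5
```

```text
(array([ 0.83751993, -0.45390925,  0.26569952]), [0.016541932375259204, 0.016541932375259187])
(array([0.83382678, 0.07637937, 0.23409108]), [0.0026966834530326306, 0.0026966834530325313])
t: 7.05
tcp_pos: [0.5868, -0.1845, 0.1595]
ee_rot: [[-0.98, 0.197, -0.001], [0.197, 0.98, 0.0], [0.001, 0.0, -1.0]]
wrist_force: [0.4, -0.0, -1.4]
finger_gap: 0.293
gripper_force: 25.0
t 7.05 tcp [ 0.5868 -0.1845  0.1595] shift [-0.0776  0.1125 -0.0006] turn [ 0.01 -0.05  0.16] F [ 0.4 -0.  -1.4] gap 0.293 grip 24.990369096631184 q [-0.36  0.49  1.39  0.    1.27 -1.74]
```

Monitor front at x≈0.835, which clears the gripper body (0.72) at the nest. Moving over the nest.

```bash
python3 -m jog '[{"wx":0,"wy":0,"wz":0,"x":-0.026,"y":0.038,"z":0,"fingers":1},{"wx":0,"wy":0,"wz":0,"x":-0.052,"y":0.076,"z":0,"fingers":1},{"wx":0,"wy":0,"wz":0,"x":-0.078,"y":0.1125,"z":0,"fingers":1},{"wx":0,"wy":0,"wz":0,"x":-0.078,"y":0.1125,"z":0.02,"fingers":1},{"wx":0,"wy":0,"wz":0,"x":-0.078,"y":0.1125,"z":0.04,"fingers":1},{"wx":0,"wy":0,"wz":0,"x":-0.078,"y":0.1125,"z":0.04,"fingers":1},{"wx":0,"wy":0,"wz":0,"x":-0.078,"y":0.1125,"z":0.04,"fingers":1}]'; python3 go.py .685 -.0895 .12 78.5
python3 - <<'E'
from h import *
T=[]
for n in("side","top"):
    p=read_camera(n);s=state();t=s['tcp_pos'];u0=(proj(p,[.685,-.09,.06])-[50,50]).astype(int)
    I=cv2.resize(p["color"][u0[1]:u0[1]+100,u0[0]:u0[0]+100],None,fx=4,fy=4,interpolation=cv2.INTER_CUBIC)
    for r,c,z0,z1,k in((.014,t,t[2]-.043,t[2]+.032,(0,255,0)),(.026,(.685,-.0895),.012,.042,(255,0,255))):
        u=np.array([(proj(p,X)-u0+.5)*4 for X in cyl(c,r,z0,z1)]).astype(np.int32)
        cv2.polylines(I,[u[:60],u[60:]],True,k,1)
    T.append(I)
cv2.imwrite("pics/pre.png",np.hstack(T))
E
```

```text
t: 7.75
tcp_pos: [0.6847, -0.0926, 0.1206]
ee_rot: [[-0.98, 0.2, -0.0], [0.2, 0.98, -0.0], [0.0, -0.0, -1.0]]
wrist_force: [-0.2, -0.8, -1.2]
finger_gap: 0.292
gripper_force: 25.0
t 7.75 tcp [ 0.6847 -0.0926  0.1206] shift [0.0003 0.0031 0.0006] turn [-0.01 -0.01 -0.06] F [-0.2 -0.8 -1.2] gap 0.292 grip 24.990353083703667 q [-0.19  0.69  1.16 -0.    1.29 -1.56]
```

View pics/pre.png

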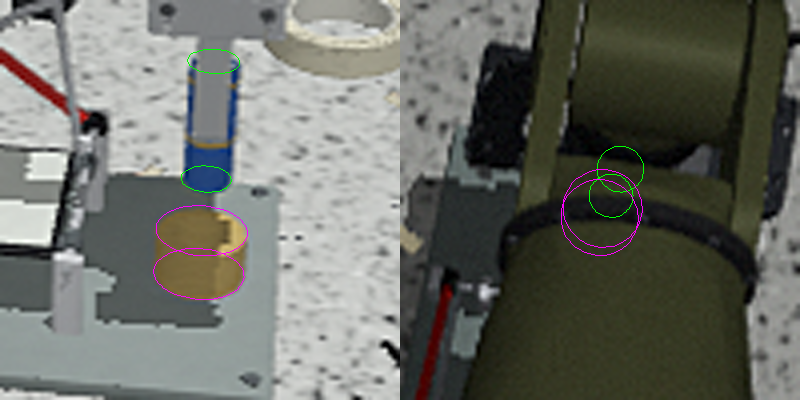

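```bash
python3 -m jog '[{"wx":0,"wy":0,"wz":0,"x":0.0015,"y":0.0013,"z":0.01,"fingers":1},{"wx":0,"wy":0,"wz":0,"x":0.0015,"y":0.0013,"z":0.02,"fingers":1},{"wx":0,"wy":0,"wz":0,"x":0.0015,"y":0.0013,"z":0.03,"fingers":1},{"wx":0,"wy":0,"wz":0,"x":0.0015,"y":0.0013,"z":0.03,"fingers":1},{"wx":0,"wy":0,"wz":0,"x":0.0015,"y":0.0013,"z":0.03,"fingers":1}]'; python3 go.py .6835 -.091 .063 78.5
python3 - <<'E'
from h import *
q=[]
for i in range(6): read_camera("side");q.append(state()['tcp_pos'])
print(np.mean(q,0),np.std(q,0))
E
```

```text
t: 8.35
tcp_pos: [0.6839, -0.0896, 0.0897]
ee_rot: [[-0.98, 0.199, -0.001], [0.199, 0.98, 0.0], [0.001, -0.0, -1.0]]
wrist_force: [-0.1, 0.3, -1.4]
finger_gap: 0.292
gripper_force: 25.0
t 8.35 tcp [ 0.6839 -0.0896  0.0897] shift [ 0.0001 -0.0015  0.0267] turn [-0.   -0.03  0.02] F [-0.1  0.3 -1.4] gap 0.292 grip 24.990372730535455 q [-0.18  0.72  1.19 -0.    1.23 -1.55]
[ 0.68411144 -0.08966001  0.09046501] [4.24754545e-05 1.51479970e-05 1.21635897e-04]
```

```bash
python3 -m jog '[{"wx":0,"wy":0,"wz":0,"x":0.0005,"y":-0.001,"z":0.003,"fingers":1},{"wx":0,"wy":0,"wz":0,"x":0.0005,"y":-0.001,"z":0.006,"fingers":1},{"wx":0,"wy":0,"wz":0,"x":0.0005,"y":-0.001,"z":0.009,"fingers":1},{"wx":0,"wy":0,"wz":0,"x":0.0005,"y":-0.001,"z":0.011,"fingers":1},{"wx":0,"wy":0,"wz":0,"x":0.0005,"y":-0.001,"z":0.011,"fingers":1}]'; python3 go.py .6835 -.0905 .063 78.5
```

```text
t: 9.15
tcp_pos: [0.683, -0.0905, 0.0786]
ee_rot: [[-0.98, 0.199, -0.001], [0.199, 0.98, 0.0], [0.001, -0.0, -1.0]]
wrist_force: [0.2, 0.4, -1.6]
finger_gap: 0.289
gripper_force: 25.0
t 9.15 tcp [ 0.683  -0.0905  0.0786] shift [-0.0005  0.      0.0156] turn [-0.   -0.04  0.02] F [ 0.2  0.4 -1.6] gap 0.289 grip 24.990352767636068 q [-0.18  0.73  1.2   0.    1.21 -1.56]
```

```bash
python3 -m jog '[{"wx":0,"wy":0,"wz":0,"x":0,"y":0,"z":0.004,"fingers":1},{"wx":0,"wy":0,"wz":0,"x":0,"y":0,"z":0.008,"fingers":1},{"wx":0,"wy":0,"wz":0,"x":0,"y":0,"z":0.011,"fingers":1},{"wx":0,"wy":0,"wz":0,"x":0,"y":0,"z":0.013,"fingers":1},{"wx":0,"wy":0,"wz":0,"x":0,"y":0,"z":0.014,"fingers":1},{"wx":0,"wy":0,"wz":0,"x":0,"y":0,"z":0.014,"fingers":1}]'
python3 -m jog '[{"wx":0,"wy":0,"wz":0,"x":0,"y":0,"z":0.0007,"fingers":1},{"wx":0,"wy":0,"wz":0,"x":0,"y":0,"z":0.0014,"fingers":1},{"wx":0,"wy":0,"wz":0,"x":0,"y":0,"z":0.0014,"fingers":1},{"wx":0,"wy":0,"wz":0,"x":0,"y":0,"z":0.0014,"fingers":1}]'
```

```text
t: 9.75
tcp_pos: [0.6832, -0.0905, 0.065]
ee_rot: [[-0.98, 0.199, -0.0], [0.199, 0.98, -0.0], [0.0, -0.0, -1.0]]
wrist_force: [-0.4, 0.0, -1.6]
finger_gap: 0.29
gripper_force: 25.0
t: 10.15
tcp_pos: [0.6832, -0.0905, 0.0637]
ee_rot: [[-0.98, 0.199, 0.0], [0.199, 0.98, 0.0], [-0.0, 0.0, -1.0]]
wrist_force: [0.1, -0.1, -1.4]
finger_gap: 0.292
gripper_force: 25.0
```

```bash
python3 -m jog '[{"wx":0,"wy":0,"wz":0,"x":0,"y":0,"z":0.0005,"fingers":1},{"wx":0,"wy":0,"wz":0,"x":0,"y":0,"z":0.0008,"fingers":1},{"wx":0,"wy":0,"wz":0,"x":0,"y":0,"z":0.0008,"fingers":0.5},{"wx":0,"wy":0,"wz":0,"x":0,"y":0,"z":0.0008,"fingers":0.5},{"wx":0,"wy":0,"wz":0,"x":0,"y":0,"z":0.0008,"fingers":0.5},{"wx":0,"wy":0,"wz":0,"x":0,"y":0,"z":0.0008,"fingers":0.5},{"wx":0,"wy":0,"wz":0,"x":0,"y":0,"z":0.0008,"fingers":0.5},{"wx":0,"wy":0,"wz":0,"x":0,"y":0,"z":0.0008,"fingers":0.5}]'
```

```text
t: 10.95
tcp_pos: [0.6832, -0.0905, 0.0629]
ee_rot: [[-0.98, 0.199, -0.0], [0.199, 0.98, -0.0], [0.0, -0.0, -1.0]]
wrist_force: [0.3, 0.0, 0.3]
finger_gap: 0.506
gripper_force: 0.0
```

```bash
python3 -m jog '[{"wx":0,"wy":0,"wz":0,"x":0,"y":0,"z":-0.02,"fingers":0.5},{"wx":0,"wy":0,"wz":0,"x":0,"y":0,"z":-0.06,"fingers":0.5},{"wx":0,"wy":0,"wz":0,"x":0,"y":0,"z":-0.1,"fingers":0.5},{"wx":0,"wy":0,"wz":0,"x":0,"y":0,"z":-0.14,"fingers":0.5},{"wx":0,"wy":0,"wz":0,"x":0.04,"y":0,"z":-0.15,"fingers":0.5},{"wx":0,"wy":0,"wz":0,"x":0.08,"y":0,"z":-0.15,"fingers":0.5},{"wx":0,"wy":0,"wz":0,"x":0.12,"y":0,"z":-0.15,"fingers":0.5},{"wx":0,"wy":0,"wz":0,"x":0.16,"y":0,"z":-0.15,"fingers":0.5},{"wx":0,"wy":0,"wz":0,"x":0.2,"y":0,"z":-0.15,"fingers":0.5},{"wx":0,"wy":0,"wz":0,"x":0.2,"y":0,"z":-0.15,"fingers":0.5}]'; python3 - <<'E'
from h import *
T=[]
v=np.load("fix.npy")
for n in("side","top"):
    p=read_camera(n);u0=(proj(p,[.64,-.07,.06])-[50,65]).astype(int)
    I=cv2.resize(p["color"][u0[1]:u0[1]+130,u0[0]:u0[0]+100],None,fx=4,fy=4,interpolation=cv2.INTER_CUBIC)
    c=(.685,-.0905)
    u=np.array([(proj(p,X)-u0+.5)*4 for X in cyl(c,.014,.02,.095)]).astype(np.int32)
    cv2.polylines(I,[u[60:]],True,(0,255,0),1);T.append(I)
cv2.imwrite("pics/placed.png",np.hstack(T))
E
```

```text
t: 11.95
tcp_pos: [0.484, -0.0499, 0.2131]
ee_rot: [[-0.98, 0.199, -0.001], [0.199, 0.98, 0.0], [0.001, 0.0, -1.0]]
wrist_force: [0.9, 0.2, 0.3]
finger_gap: 0.501
gripper_force: 0.0
```

View pics/placed.png

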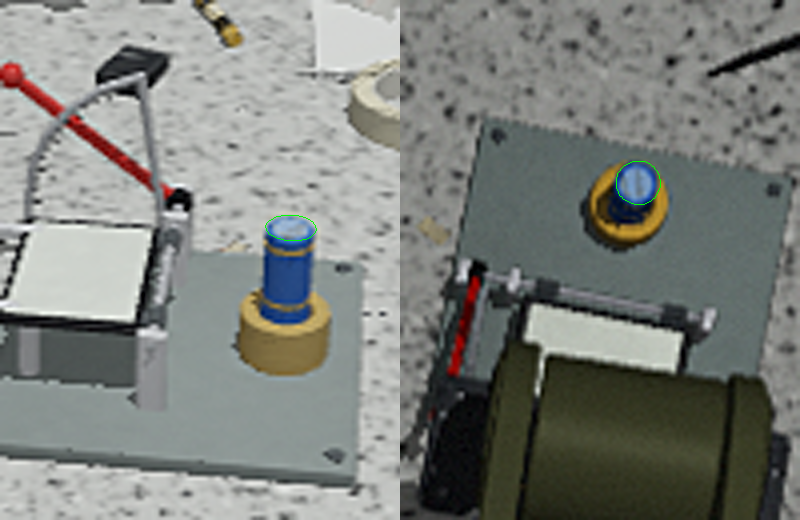

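Barrel is seated and upright: its top sits at z≈0.095 in both views and it is centred in the rim. Next I turn the gripper for the bar and measure the pointer angle from the first pictures.

```bash
python3 -m jog '[{"wx":0,"wy":0,"wz":9,"x":0,"y":0,"z":0,"fingers":0.65},{"wx":0,"wy":0,"wz":18,"x":0,"y":0,"z":0,"fingers":0.65},{"wx":0,"wy":0,"wz":27,"x":0,"y":0,"z":0,"fingers":0.65},{"wx":0,"wy":0,"wz":36,"x":0,"y":0,"z":0,"fingers":0.65},{"wx":0,"wy":0,"wz":45,"x":0,"y":0,"z":0,"fingers":0.65},{"wx":0,"wy":0,"wz":54,"x":0,"y":0,"z":0,"fingers":0.65},{"wx":0,"wy":0,"wz":63,"x":0,"y":0,"z":0,"fingers":0.65},{"wx":0,"wy":0,"wz":72,"x":0,"y":0,"z":0,"fingers":0.65},{"wx":0,"wy":0,"wz":81,"x":0,"y":0,"z":0,"fingers":0.65},{"wx":0,"wy":0,"wz":90,"x":0,"y":0,"z":0,"fingers":0.65}]'; python3 go.py .4886 -.0488 .1 -11.5
python3 - <<'E'
from h import *
from scipy.optimize import minimize_scalar
v=np.load("fix.npy");print(v)
P={n:read_camera(n) for n in("side","top")}
for n in P:
    p=P[n];I=cv2.imread(f"pics/{n}0.png");h=cv2.cvtColor(I,cv2.COLOR_BGR2HSV)
    m=cv2.inRange(h,(0,130,70),(8,255,255))|cv2.inRange(h,(172,130,70),(180,255,255))
    k=np.zeros_like(m);c=proj(p,fx(v,(-.06,.088,.1))).astype(int);cv2.circle(k,c.tolist(),38,255,-1)
    N,L,st,ce=cv2.connectedComponentsWithStats(m&k);i=1+np.argmax(st[1:,4]);ys,xs=np.nonzero(L==i);X=np.c_[xs,ys].astype(float)
    q=lambda a,r:proj(p,fx(v,(-r*np.cos(a),.088,.055+r*np.sin(a))))
    def cost(a):
        A,B=q(a,.0),q(a,.13);d=(B-A)/np.linalg.norm(B-A);e=X-A;return np.abs(e[:,0]*d[1]-e[:,1]*d[0]).mean()
    s=minimize_scalar(cost,bounds=(.4,1.2),method="bounded")
    # ball: pixels within 14 mm of the far end
    b=cv2.morphologyEx((L==i).astype(np.uint8),cv2.MORPH_OPEN,cv2.getStructuringElement(cv2.MORPH_ELLIPSE,(5,5)));by,bx=np.nonzero(b)
    far=X[np.argmax(np.linalg.norm(X-q(.7,0),axis=1))]
    bb=np.array([bx.mean(),by.mean()]) if len(bx) else None
    f=minimize_scalar(lambda a:np.linalg.norm(q(a,.138)-far),bounds=(.4,1.2),method="bounded")
    print(n,len(X),"line",np.degrees(s.x),s.fun,"far",far,np.degrees(f.x),f.fun,"ball",bb,len(bx))
    if bb is not None:
        f=minimize_scalar(lambda a:np.linalg.norm(q(a,.13)-bb),bounds=(.4,1.2),method="bounded");print("  ball angle",np.degrees(f.x),f.fun)
E
```

```text
t: 13.05
tcp_pos: [0.4884, -0.051, 0.2127]
ee_rot: [[0.136, 0.991, 0.0], [0.991, -0.136, -0.0], [-0.0, 0.0, -1.0]]
wrist_force: [0.5, -0.4, -0.3]
finger_gap: 0.35
gripper_force: 0.0
t 13.05 tcp [ 0.4884 -0.051   0.2127] shift [ 2.200e-03 -1.000e-04  1.127e-01] turn [0.   0.   3.71] F [ 0.5 -0.4 -0.3] gap 0.35 grip 0.0 q [-0.18  0.17  1.68 -0.    1.29 -0.04]
[ 0.61598081 -0.07493033 -0.20136579  0.67802753]
side 73 line 39.05865085467548 0.7389273828055046 far [327. 217.] 41.907465905086426 22.564838617779692 ball None 0
top 79 line 56.30878855094076 0.9657336952770674 far [307. 248.] 39.08361490868746 1.9928260703597995 ball [308.5 245.5] 28
  ball angle 39.52379788843576 1.0429410871911065
```

```bash
python3 -m jog '[{"wx":0,"wy":0,"wz":3.4,"x":0.002,"y":0,"z":0.02,"fingers":0.65},{"wx":0,"wy":0,"wz":3.4,"x":0.002,"y":0,"z":0.06,"fingers":0.65},{"wx":0,"wy":0,"wz":3.4,"x":0.002,"y":0,"z":0.1,"fingers":0.65},{"wx":0,"wy":0,"wz":3.4,"x":0.002,"y":0,"z":0.1,"fingers":0.65},{"wx":0,"wy":0,"wz":3.4,"x":0.002,"y":0,"z":0.1,"fingers":0.65}]'; python3 go.py .4886 -.0488 .044 -11.5
python3 - <<'E'
from h import *
p=read_camera("side");v=np.load("fix.npy");u0=(proj(p,[.5,-.05,.1])-[60,60]).astype(int)
cv2.imwrite("pics/bar.png",cv2.resize(p["color"][u0[1]:u0[1]+110,u0[0]:u0[0]+130],None,fx=5,fy=5,interpolation=cv2.INTER_CUBIC))
E
```

```text
t: 13.65
tcp_pos: [0.4882, -0.0489, 0.1137]
ee_rot: [[0.185, 0.983, -0.0], [0.983, -0.185, 0.0], [-0.0, -0.0, -1.0]]
wrist_force: [-0.7, -0.5, 0.0]
finger_gap: 0.351
gripper_force: 0.0
t 13.65 tcp [ 0.4882 -0.0489  0.1137] shift [0.0002 0.0005 0.0697] turn [-0.02  0.    0.82] F [-0.7 -0.5  0. ] gap 0.351 grip 0.0 q [-0.17  0.28  1.8  -0.    1.07  0.01]
```

View pics/bar.png

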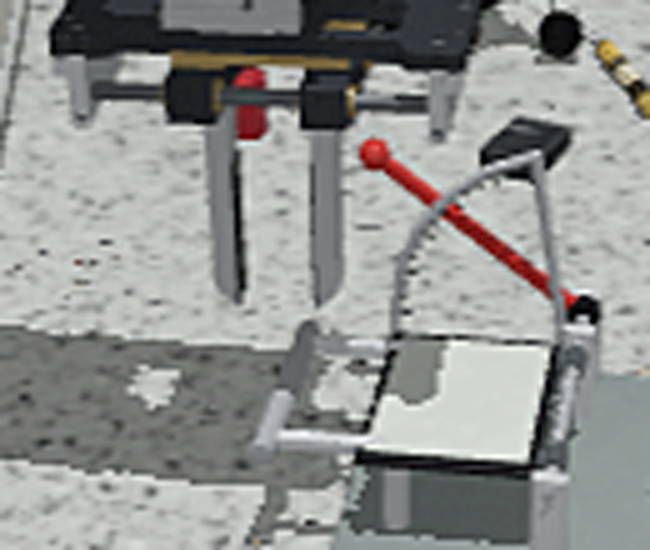

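Fingers (columns 240 and 318) straddle the bar middle (283, 385), so I descend and close.

```bash
python3 -m jog '[{"wx":0,"wy":0,"wz":0.8,"x":0,"y":0.0005,"z":0.02,"fingers":0.65},{"wx":0,"wy":0,"wz":0.8,"x":0,"y":0.0005,"z":0.045,"fingers":0.65},{"wx":0,"wy":0,"wz":0.8,"x":0,"y":0.0005,"z":0.065,"fingers":0.65},{"wx":0,"wy":0,"wz":0.8,"x":0,"y":0.0005,"z":0.0695,"fingers":0.65},{"wx":0,"wy":0,"wz":0.8,"x":0,"y":0.0005,"z":0.0695,"fingers":1},{"wx":0,"wy":0,"wz":0.8,"x":0,"y":0.0005,"z":0.0695,"fingers":1},{"wx":0,"wy":0,"wz":0.8,"x":0,"y":0.0005,"z":0.0695,"fingers":1},{"wx":0,"wy":0,"wz":0.8,"x":0,"y":0.0005,"z":0.0695,"fingers":1},{"wx":0,"wy":0,"wz":0.8,"x":0,"y":0.0005,"z":0.0695,"fingers":1},{"wx":0,"wy":0,"wz":0.8,"x":0,"y":0.0005,"z":0.0695,"fingers":1}]' 30; python3 - <<'E'
from h import *
q=[]
for i in range(3):
    read_camera("side");s=state();q.append(s['tcp_pos'])
print(np.mean(q,0),s['wrist_force'],s['finger_gap'],s['gripper_force'])
E
```

```text
t: 14.7
tcp_pos: [0.4889, -0.049, 0.0447]
ee_rot: [[0.202, 0.979, 0.002], [0.979, -0.202, -0.0], [0.0, 0.002, -1.0]]
wrist_force: [-0.2, -0.3, 7.4]
finger_gap: 0.119
gripper_force: 30.0
[ 0.48884715 -0.04897518  0.04466406] [0.25939397 1.18654824 8.05471543] 0.1184088072023847 29.992053508758545
```

```bash
python3 -m jog '[{"wx":0,"wy":0,"wz":0,"x":0,"y":0.0005,"z":-0.0113,"fingers":1},{"wx":0,"wy":0,"wz":0,"x":0,"y":0.002,"z":-0.0226,"fingers":1},{"wx":0,"wy":0,"wz":0,"x":0,"y":0.0044,"z":-0.0336,"fingers":1},{"wx":0,"wy":0,"wz":0,"x":0,"y":0.0078,"z":-0.0445,"fingers":1},{"wx":0,"wy":0,"wz":0,"x":0,"y":0.0122,"z":-0.0549,"fingers":1},{"wx":0,"wy":0,"wz":0,"x":0,"y":0.0174,"z":-0.065,"fingers":1},{"wx":0,"wy":0,"wz":0,"x":0,"y":0.0235,"z":-0.0746,"fingers":1},{"wx":0,"wy":0,"wz":0,"x":0,"y":0.0276,"z":-0.08,"fingers":1},{"wx":0,"wy":0,"wz":0,"x":0,"y":0.0276,"z":-0.08,"fingers":1},{"wx":0,"wy":0,"wz":0,"x":0,"y":0.0276,"z":-0.08,"fingers":1}]' 30
python3 - <<'E'
from h import *
q=[];v=np.load("fix.npy");T=[]
for i in range(3):
    p=read_camera("side");s=state();q.append(s['tcp_pos'])
t=np.mean(q,0);g=t+[0,0,.011];print(t,s['wrist_force'],s['finger_gap'],s['gripper_force'])
c,sn=np.cos(v[2]),np.sin(v[2]);xf=(g[0]-v[0])*c+(g[1]-v[1])*sn;print("bar r, angle",np.hypot(xf,g[2]-.055),np.degrees(np.arctan2(g[2]-.055,-xf)))
for n in("side","top"):
    p=read_camera(n)
    for q in("flap_bar","pointer_ball","flap"):
        m=mark_of(p,q);print(n,q,[(np.round(k["position"],1),round(k["confidence"],2)) for k in m[:1]])
p=read_camera("side")
u0=np.array([290,180]);cv2.imwrite("pics/lift.png",cv2.resize(p["color"][180:275,285:375],None,fx=6,fy=6,interpolation=cv2.INTER_CUBIC))
cv2.imwrite("side_lift.png",p["color"])
E
```

```text
t: 15.85
tcp_pos: [0.5132, -0.0544, 0.1237]
ee_rot: [[0.201, 0.979, -0.005], [0.979, -0.201, 0.0], [-0.001, -0.005, -1.0]]
wrist_force: [-16.7, -3.4, 6.8]
finger_gap: 0.12
gripper_force: 30.0
[ 0.51314311 -0.0544253   0.12361465] [-17.22023965  -1.62349821   6.98790569] 0.11689024822920996 29.968952536582947
bar r, angle 0.13165983809483164 37.20722828258012
side flap_bar [(array([304.4, 223.9]), 0.8)]
side pointer_ball [(array([309.9, 202.9]), 0.72)]
side flap [(array([347. , 256.2]), 0.81)]
top flap_bar []
top pointer_ball [(array([305.3, 246.3]), 0.6)]
top flap [(array([348.9, 215.6]), 0.67)]
```

View pics/lift.png

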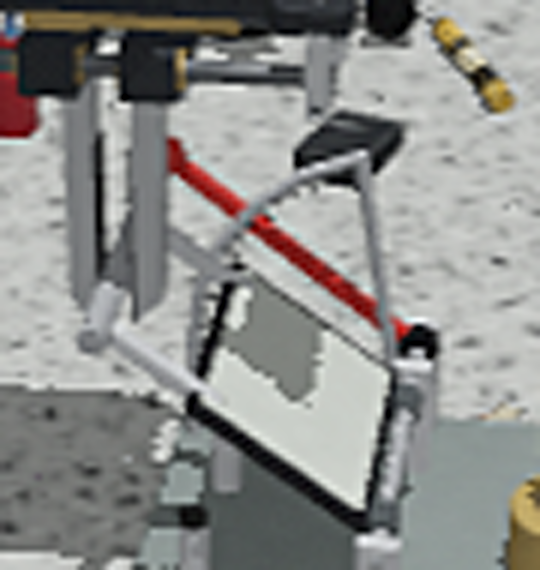

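```bash
python3 -m jog '[{"wx":0,"wy":0,"wz":0,"x":0,"y":-0.0003,"z":-0.002,"fingers":1},{"wx":0,"wy":0,"wz":0,"x":0,"y":-0.0005,"z":-0.004,"fingers":1},{"wx":0,"wy":0,"wz":0,"x":0,"y":-0.0005,"z":-0.004,"fingers":1},{"wx":0,"wy":0,"wz":0,"x":0,"y":-0.0005,"z":-0.004,"fingers":1}]' 30
cat > ang.py <<'E'
from h import *
v=np.load("fix.npy");q=[]
for i in range(3):
    p=read_camera("side");s=state();q.append(s['tcp_pos'])
t=np.mean(q,0);g=t+[0,0,.011];print(s['t'],t,np.round(s['wrist_force'],1))
c,sn=np.cos(v[2]),np.sin(v[2]);xf=(g[0]-v[0])*c+(g[1]-v[1])*sn;print("bar r, angle",np.hypot(xf,g[2]-.055),np.degrees(np.arctan2(g[2]-.055,-xf)))
K=7;O=np.array([288,195]);I=cv2.resize(p["color"][195:278,288:375],None,fx=K,fy=K,interpolation=cv2.INTER_CUBIC)
for a,col in((36,(255,0,0)),(39,(0,255,0)),(42,(255,0,255))):
    a=np.radians(a);W=lambda x,y,z=0:tuple(((proj(p,fx(v,(x*np.cos(a)+z*np.sin(a),y,.055-x*np.sin(a)+z*np.cos(a))))-O+.5)*K).astype(int).tolist())
    for A,B in(((-.136,-.056),(-.136,-.04)),((-.136,-.056),(-.12,-.056)),((-.089,-.056,.0025),(-.007,-.056,.0025)),((-.089,-.056,.0025),(-.089,-.03,.0025)),((0,.088),(-.138,.088))):cv2.line(I,W(*A),W(*B),col,1)
import sys;cv2.imwrite("pics/%s.png"%sys.argv[1],I);cv2.imwrite("%s_full.png"%sys.argv[1],p["color"])
E
python3 ang.py ang1
```

```text
t: 16.85
tcp_pos: [0.5155, -0.055, 0.1275]
ee_rot: [[0.202, 0.979, 0.002], [0.979, -0.202, -0.001], [-0.001, 0.002, -1.0]]
wrist_force: [9.3, -6.9, -12.7]
finger_gap: 0.12
gripper_force: 30.0
17.0 [ 0.51549366 -0.05498649  0.12740978] [  9.6  -7.1 -12.4]
bar r, angle 0.1321071756213188 39.15198304212504
```

View pics/ang1.png

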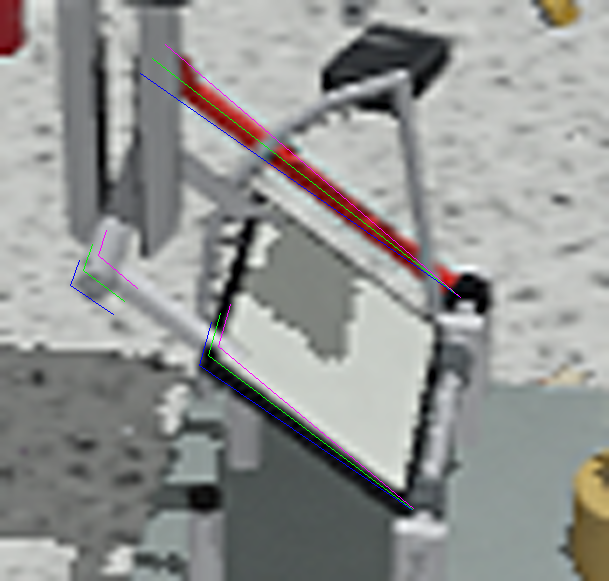

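```bash
cat > num.py <<'E'
import sys
from h import *
from scipy.optimize import brentq
v=np.load("fix.npy");p=read_camera("side")
def W(a,x,y,z=0):return proj(p,fx(v,(x*np.cos(a)+z*np.sin(a),y,.055-x*np.sin(a)+z*np.cos(a))))
def sl(a,y,x0,x1,z=0):
    A,B=W(a,x0,y,z),W(a,x1,y,z);return (B-A)[1]/(B-A)[0]
def off(X,a,y,z):
    A=W(a,-.05,y,z);s=sl(a,y,-.1,0,z);return X[:,1].mean()-(A[1]+s*(X[:,0].mean()-A[0]))
def ptr(img,name):
    b,g,r=[img[...,i].astype(int) for i in range(3)];m=(r>1.8*g)&(r>1.8*b)&(r>60)
    Y,X=np.nonzero(m);d=np.array([X,Y]).T
    A,B=W(.69,0,.088),W(.69,-.138,.088);e=(B-A)/np.linalg.norm(B-A);t=(d-A)@e;o=(d-A)[:,0]*e[1]-(d-A)[:,1]*e[0]
    k=(abs(o)<6)&(t>0)&(t<np.linalg.norm(B-A)+3);d=d[k].astype(float);tk=t[k]
    rod=d[tk<.88*np.linalg.norm(B-A)]
    x0=rod.mean(0);dd=np.linalg.svd(rod-x0)[2][0];s=dd[1]/dd[0]
    a=brentq(lambda a:sl(a,.088,-.115,0)-s,.4,1.2);bl=d[tk>.9*np.linalg.norm(B-A)]
    a2=brentq(lambda a:off(rod,a,.088,0),.4,1.2)
    print(name,"pointer slope",round(np.degrees(a),2),"offset-angle",round(np.degrees(a2),2),"ball",bl.mean(0) if len(bl) else 0,len(bl),len(rod), "pred39",W(np.radians(39),-.13,.088))
def edge(img,name,a0):
    g=cv2.GaussianBlur(img,(3,1),0).max(2).astype(float);pts=[]
    A,B=W(a0,-.082,-.056,.0025),W(a0,-.012,-.056,.0025)
    for x in range(int(A[0])+2,int(B[0])-2):
        y=A[1]+(B-A)[1]/(B-A)[0]*(x-A[0]);r=np.arange(int(y)-5,int(y)+6);dg=g[r+1,x]-g[r,x];i=np.argmin(dg)
        w=np.clip(-dg[max(0,i-1):i+2],0,None);pts.append((x,(w*(r[max(0,i-1):i+2]+.5)).sum()/w.sum()))
    P=np.array(pts);c=np.polyfit(*P.T,1);k=abs(P[:,1]-np.polyval(c,P[:,0]))<1;P=P[k];c=np.polyfit(*P.T,1)
    a=brentq(lambda a:sl(a,-.054,-.082,-.012,.0025)-c[0],-.3,1.2);print(name,"flap edge slope",round(np.degrees(a),2),len(P))
    a2=brentq(lambda a:off(P,a,-.054,.0025),-.3,1.2);print("   offset-angle",round(np.degrees(a2),2))
if __name__=="__main__":
    I=cv2.imread("pics/side0.png");ptr(I,"side0");edge(I,"side0",0)
    for f in sys.argv[1:]:
        J=cv2.imread(f+"_full.png");ptr(J,f);edge(J,f,.68)
E
python3 num.py ang1
```

```text
side0 pointer slope 38.1 offset-angle 39.25 ball [311.95652174 205.13043478] 23 125 pred39 [311.908314   204.91417393]
side0 flap edge slope 0.55 27
   offset-angle 3.08
ang1 pointer slope 38.14 offset-angle 39.2 ball [314. 204.] 3 122 pred39 [311.908314   204.91417393]
ang1 flap edge slope 38.35 21
   offset-angle 39.47
```

```bash
cat > ball.py <<'E'
from num import *
from scipy.optimize import minimize, least_squares
P={n:read_camera(n) for n in("side","top")};res={}
for n in P:
    q=P[n];img=cv2.imread(f"pics/{n}0.png").astype(float);b,g,r=img[...,0],img[...,1],img[...,2]
    red=np.clip((r-np.maximum(g,b))/np.maximum(r,40)*1.25,0,1)
    a=np.radians(39.3);c0=proj(q,fx(v,(-.13*np.cos(a),.088,.055+.13*np.sin(a))));h0=proj(q,fx(v,(-.02,.088,.055+.02*np.tan(a))))
    lo=np.floor(np.minimum(c0,h0)-8).astype(int);hi=np.ceil(np.maximum(c0,h0)+8).astype(int)
    X,Y=np.meshgrid(np.arange(lo[0],hi[0]),np.arange(lo[1],hi[1]));D=red[lo[1]:hi[1],lo[0]:hi[0]]
    def f(w):
        c,h,R,hw=w[:2],w[2:4],w[4],w[5];e=h-c;L=np.linalg.norm(e);e=e/L
        dx,dy=X-c[0],Y-c[1];t=dx*e[0]+dy*e[1];o=np.abs(dx*e[1]-dy*e[0])
        al=lambda d:1/(1+np.exp(4*d))
        rod=al(o-hw)*al(-t)*al(t-L);return (np.maximum(al(np.hypot(dx,dy)-R),rod)-D).ravel()
    s=least_squares(f,[*c0,*h0,3.2,1.3],loss="soft_l1",f_scale=.2);w=s.x;res[n]=w[:2];print(n,"centre",w[:2],"R,hw",w[4:],"pred",c0)
    a=least_squares(lambda k:proj(q,fx(v,(-k[1]*np.cos(k[0]),.088,.055+k[1]*np.sin(k[0]))))-w[:2],[.68,.13]).x;print("  angle,r from this view",np.degrees(a[0]),a[1])
x,e=tri([ray(P[n],res[n]) for n in P]);c,s_=np.cos(v[2]),np.sin(v[2]);d=x[:2]-v[:2]
fxx,fy=d[0]*c+d[1]*s_,-d[0]*s_+d[1]*c;print("ball",x,e,"fixture",fxx,fy,"angle",np.degrees(np.arctan2(x[2]-.055,-fxx)),"by height",np.degrees(np.arcsin((x[2]-.055)/.13)))
E
python3 ball.py
python3 -m jog '[{"wx":0,"wy":0,"wz":0,"x":-0.0005,"y":0.0007,"z":0.0003,"fingers":1},{"wx":0,"wy":0,"wz":0,"x":-0.0005,"y":0.0007,"z":0.0003,"fingers":1},{"wx":0,"wy":0,"wz":0,"x":-0.0005,"y":0.0007,"z":0.0003,"fingers":1}]' 30; python3 ang.py ang2; python3 num.py ang2
```

```text
side centre [312.33627781 205.40635628] R,hw [3.05758917 1.52989487] pred [312.08174791 204.72485775]
  angle,r from this view 38.84941079133295 0.12842831669884688
top centre [308.18640098 245.68296436] R,hw [3.3567022  1.45614327] pred [309.51221861 245.79203174]
  angle,r from this view 55.55298552298663 0.19037925367292557
ball [0.53570105 0.03467197 0.13387735] [1.692628766333151e-05, 1.6926287663054883e-05] fixture -0.10057895954600965 0.09133113615710294 angle 38.10471654082346 by height 37.35479220224548
t: 17.5
tcp_pos: [0.5153, -0.055, 0.1271]
ee_rot: [[0.202, 0.979, 0.0], [0.979, -0.202, -0.0], [-0.0, 0.0, -1.0]]
wrist_force: [4.7, -2.7, -7.7]
finger_gap: 0.116
gripper_force: 30.0
17.65 [ 0.5153231  -0.05498982  0.12712776] [ 5.4 -2.6 -8.2]
bar r, angle 0.13205858237984244 39.011503649517536
side0 pointer slope 38.1 offset-angle 39.25 ball [311.95652174 205.13043478] 23 125 pred39 [311.908314   204.91417393]
side0 flap edge slope 0.55 27
   offset-angle 3.08
ang2 pointer slope 38.13 offset-angle 39.22 ball [314. 204.] 3 124 pred39 [311.908314   204.91417393]
ang2 flap edge slope 38.26 21
   offset-angle 39.4
```

The flap and pointer agree to about 0.5° (38.3–39.0° against 38.1–39.2°), and the forces are small. Handing in.

```bash
python3 -c "
from cell import finish_job; print(finish_job())"
```

```text
the job is handed in; nothing more can be done
None
```

The blue barrel stands upright, fully down in the brass nest and released, and the gripper holds the flap still at about 39°, within about 0.5° of the red pointer by my measurements; the job is handed in, with no verdict returned.

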